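# Lay the pill organizer down in its place

## Robot

A 7-joint arm with a two-finger parallel gripper is mounted at the origin on the work surface. World frame = base frame: x ahead of the robot, y to its left, z up, the work surface at z = 0. Lengths are in m, angles in degrees, forces in N, time in s.
With the tool pointing down it reaches from about 0.425 to 0.875 m from the base axis. Payload 4.7 kg.
Tool frame: the origin (TCP) lies between the finger pads; the fingertips stand 22 mm ahead of it and the grasp point (between the pads) lies 3 mm ahead of it; z points along the fingers, y is the line along which they close (so a half turn about z gives the same grasp; the last joint's range is limited). The gripper opens to 87 mm and grips with 3 to 60 N. Pads are 19 mm wide; open, the fingers measure 117 mm over their backs; the gripper's body (75 mm by 190 mm) begins 51 mm behind the grasp point.
Start: joints at [75.693, 18.392, -4.016, 83.108, 1.295, 78.541, -3.26], TCP at [0.169, -0.628, 0.245] pointing down, gripper open.
Joint ranges: [-163.93, 163.93], [-17.29, 119.83], [-79.2, 71.16], [3.27, 140.29], [-89.18, 269.18], [5.43, 117.66], [-154.24, 154.24]. Speed limits (degrees/s): [147.25, 147.25, 180, 180, 180, 180, 180].

## Interface

Orientations are given as [roll, pitch, yaw] about the fixed x, y, z axes, in that order (R = Rz(yaw) Ry(pitch) Rx(roll)).
In Python, from cell import env gives the robot as it stands.
- The arm moves only by the tool drive_tool, never from a script. Its argument "moves" is a list of rows, each a list of 3 entries, a list of its own where there are three numbers: the shift along the tool's x, y, z in mm, then the turn, a rotation vector about the tool's x, y, z in rad, then the closure, from 0 (fully open) to 1 (shut). In form: [[[x, y, z], [wx, wy, wz], jaw], ...]. A call has 1 to 12 rows; each row shifts and turns the commanded pose from where the row before left it, along the tool's axes as they then stand; what a row does not reach is not made up. A row lasts 1/12 s, in which the tool goes at most 41.7 mm and 7.16 degrees, less where a joint would pass 70% of its speed; a pose out of reach is approached as far as the arm can. A call with a gripper value outside its range is refused whole. The fingers move at their own pace and stop on an object; "newtons" is the grip in N (left out, the last holds). Time passes only in rows, so rows that do not move let the fingers close. It gives the time, the measured TCP pose, the force, the opening and the grip force at its end, in the units of the state.
- env.get_obs(): the state, without advancing time (a new reading comes with each control period).
- env.read_camera(name): name is "scene" or "top" or "wrist"; returns (picture, depth): 480x640x3 uint8, blue, green, red; 480x640 float32, m along the optical axis (not along the pixel's ray), 0 where there is no reading.
- env.get_calibration(name): a dict with "fx", "fy", "cx", "cy" (pixels), "T" (4x4, takes a point from camera to world coordinates). Camera axes: x right, y down, z forward; pixel columns grow to the right and rows downward; lengths in m; the calibration is good to about 2 mm. A picture is of the moment at which its call begins: read the wrist's pose just before it. get_calibration takes no time and is no camera call; for the wrist camera it gives the pose at the moment of the call.
- env.sign_off(): hands the job in; it is judged then, once.
The state is a dict: "time_s": time; "qpos": joint angles; "joint_velocities": joint speeds; "effort": joint torques, N m; "tool_pos": TCP position; "tool_rot": TCP orientation; "force": force on the tool from outside, world axes, zero at the start; "wrist_torque": the same for the moment, N m; "grip_width": finger opening in m; "grasp_force": force on a finger pad.
Only numpy, scipy, OpenCV 4.12 (cv2) and the standard library are available. Lean on these libraries where they do the work, as an engineer would, in place of code of your own. Each camera call takes 0.05 s, during which the arm holds its last target. There are 200 camera calls.

## Task

The pink pill organizer stands on end in the blue outline on the white tray. Tip it over where it stands by pushing high on its lid side, so that it falls flat on its back, lids up, inside the outline, then push it along the outline until its end rests against the grey stop. Only push it, never pick it up, and leave everything else undisturbed.

Things in the scene. Friction and masses are not known exactly. Their poses are not given: they have to be found in the camera images.
- organizer: Pink seven-day pill organizer, standing on one end: 25 mm deep (its x), 35 mm wide (its y), 150 mm tall (its z); 50 to 100 g, one rigid piece (lids stay shut). Origin: centre of the end it stands on. Seven paler lids cover its -x face; +x is the plain back. It starts at the end of the outline away from the stop, back towards the stop within 4 degrees, centred within 6 mm.
- organizer_top (a point): Centre of the organizer's upper end face, 150 mm from its origin along its z. Pushed on the lid face near this end, the organizer tips past about 10 degrees of lean and falls towards the stop, its foot staying nearly where it stood; this end then lies about 15 to 45 mm short of the stop.
- organizer_mid (a point): Centre of the organizer, on its centre line 75 mm from its origin. Once flat it slides easily (about 1 N or less) with a push on its foot end.
- bay: Blue rectangle outlined on the tray floor (flat, nothing to catch on): bay x from -115 to +100 mm, y from -35 to +35 mm. Fixed grey stop bar across its +x end, 70 mm wide, 8 mm thick, 16 mm high. Origin on the tray floor; +x points along the outline to the stop, roughly from the robot's right to its left, slanting up to 55 degrees.
- stop_face (a point): Centre of the stop bar's face that looks into the outline (bay x = +100 mm), 12.5 mm above the tray floor.
- tray: White polypropylene tray, fixed to the ledge, 340 mm (x) x 540 mm (y), rim 6 mm wide and 16 mm high; its floor is 5 mm above the ledge, origin at ledge level under its centre.
- dropper_bottle: Bystander: amber glass dropper bottle, 33 mm diameter, 93 mm tall, black collar and bulb, standing on the tray; loose, origin at the centre of its underside.
- ear_thermometer: Bystander: white ear thermometer, 141 x 40 x 32 mm, lying on the tray, grey probe along its +x; loose, origin at the centre of its underside.
- nail_file: Bystander: steel nail file, 140 x 12 x 4 mm, long along its x, lying near the tray's robot-side edge; loose, origin at the centre of its underside.
- bowl: Bystander: small blue ceramic bowl, 100 mm across, 42 mm tall, on the tray; loose, origin at the centre of its underside.
- tumbler: Bystander: green glass tumbler, 72 mm across, 100 mm tall, on the ledge left of the tray; loose, origin at the centre of its underside.
- glasses_case: Bystander: blue spectacle case, 160 x 60 x 36 mm, on the ledge right of the tray; loose, origin at the centre of its underside.
Mind the look-alikes: they are no part of the job. What is meant by the organizer is not purple, and is the smaller of those in its own colour.

How it is judged:
By the outcome, as a careful person would: the job done as asked, in the order asked, and still so for the second after the job is handed in, with the robot touching nothing.
It also fails if it takes over 35 s, if anything falls off the work surface, if the arm or the gripper's body presses on something with over 40 N, if the wrist force passes 120 N, or if a joint passes its speed limit or range.

## Working session

There is one attempt and no reset: what is moved stays moved. The work goes in short steps, Python scripts to look and compute and a tool call to move; the robot and the scene stay as the last step left them, time stands still between calls to the robot, and variables do not carry over. Pictures are saved under pics/ and viewed, at most 10 in all, crops included, and the job is handed in when it is done.

Besides the shell and the picture viewer there is one more tool, called after "Emit:" in YAML: its name, and indented under it one key for each argument. drive_tool: Moves the arm, as the interface text tells. Its arguments: {"type":"object","properties":{"moves":{"type":"array"},"newtons":{"type":"number"}},"required":["moves"]}

```bash
mkdir -p pics
cat > h.py <<'E'
import numpy as np, cv2
from cell import env
def cam(n):
    c=env.get_calibration(n); im,d=env.read_camera(n); return im,d,c
def ray(c,u,v,z):
    T=np.array(c["T"]); d=T[:3,:3]@np.array([(u-c["cx"])/c["fx"],(v-c["cy"])/c["fy"],1]); o=T[:3,3]
    return o+d*(z-o[2])/d[2]
def pts(c,d):
    T=np.array(c["T"]); v,u=np.mgrid[:480,:640]
    P=np.stack([(u-c["cx"])/c["fx"]*d,(v-c["cy"])/c["fy"]*d,d],-1)
    return P@T[:3,:3].T+T[:3,3]
E
python3 - <<'E'
from h import *
for n in("top","scene"):
    im,d,c=cam(n); cv2.imwrite(f"pics/{n}0.png",im); np.savez(f"{n}0.npz",im=im,d=d,**c); print(n,np.round(c["T"],3).tolist(),c["fx"])
o=env.get_obs(); print(o)
E
```

```text
top [[-0.016, -0.992, 0.125, 0.39], [-1.0, 0.019, 0.018, -0.027], [-0.02, -0.125, -0.992, 1.292], [0.0, 0.0, 0.0, 1.0]] 505.24186472582755
scene [[0.632, 0.627, -0.455, 1.008], [0.775, -0.511, 0.372, -0.387], [0.001, -0.588, -0.809, 0.947], [0.0, 0.0, 0.0, 1.0]] 448.7236227921508
{'time_s': 0.1, 'qpos': array([75.69397484, 18.43497963, -4.01639667, 83.16644547,  1.29465993,
       78.53930331, -3.26153969]), 'joint_velocities': array([-0.03643688, -0.02270092, -0.02930108, -0.08025986,  0.00403346,
       -0.04897736,  0.05915679]), 'effort': array([-8.09826579e-04, -4.92571199e+01, -4.05682744e-01, -3.13401175e+01,
       -6.42431667e-02,  3.95095150e-02,  8.78225228e-05]), 'tool_pos': array([ 0.1693321 , -0.62710327,  0.24358191]), 'tool_rot': array([-1.79904484e+02,  4.69039455e-03,  1.51148046e+01]), 'force': array([0.44788727, 0.38417617, 0.68002761]), 'wrist_torque': array([-0.04279431, -0.00101952, -0.02538189]), 'grasp_force': 0.0, 'grip_width': 0.08725748730566384}
```

View pics/top0.png

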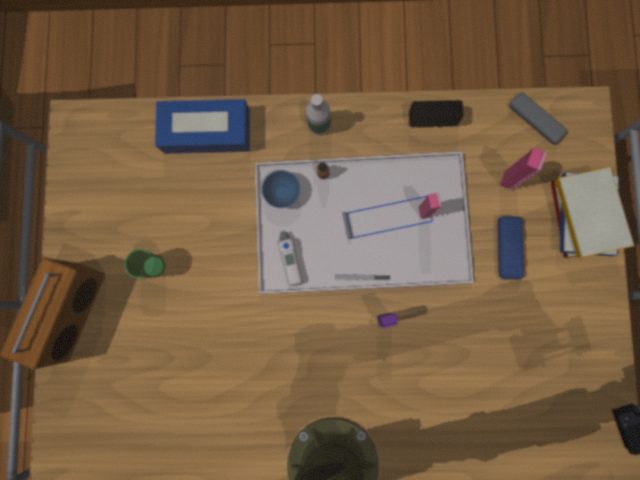

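View pics/scene0.png

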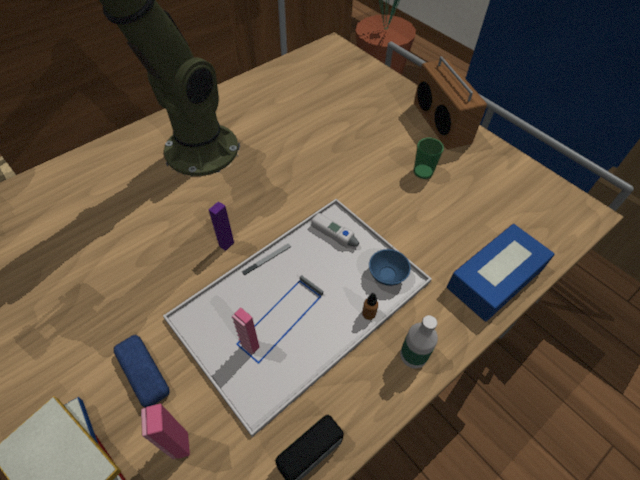

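The top view shows the organizer at about (430,206) in the blue outline, with the grey stop at (348,225). The bystanders are the file at (362,277), thermometer at (289,260), bowl at (281,189) and dropper at (323,171). The bigger pink block at (522,168) and the purple one at (388,320) are look-alikes.

```bash
python3 - <<'E'
from h import *
for n in("top","scene"):
    z=np.load(n+"0.npz"); im,d=z["im"],z["d"]; c={k:z[k] for k in("fx","fy","cx","cy","T")}
    hsv=cv2.cvtColor(im,cv2.COLOR_BGR2HSV).astype(int); P=pts(c,d)
    H,S,V=[hsv[...,i] for i in range(3)]
    v,u=np.mgrid[:480,:640]
    box=(u>330)&(u<455)&(v>180)&(v<250) if n=="top" else (u>225)&(u<335)&(v>265)&(v<370)
    m=box&(H>105)&(H<130)&(S>70)
    pin=box&((H>160)|(H<5))&(S>80)
    g=np.array([ray(c,a,b,0.005) for a,b in zip(u[m],v[m])])[:,:2]
    r=cv2.minAreaRect((g*1000).astype(np.float32)); print(n,m.sum(),"blue rect mm",r, cv2.boxPoints(r).round(0).tolist())
    Q=P[pin&(d>0)]; print("pink",len(Q),Q.min(0).round(3),Q.max(0).round(3),np.percentile(Q[:,2],[5,50,95]))
    t=Q[Q[:,2]>0.145]; 
    if len(t)>4: 
        r=cv2.minAreaRect((t[:,:2]*1000).astype(np.float32));print("top",len(t),t.mean(0).round(4),r)
        print(np.median(t[:,2]))
    if n=="top":
        b=im[140:300,240:500]
    else: b=im[180:420,160:440]
    cv2.imwrite(f"pics/{n}c.png",cv2.resize(b,None,fx=2.8 if n=="top" else 2.4,fy=2.8 if n=="top" else 2.4,interpolation=cv2.INTER_CUBIC))
E
python3 -c "
import cv2,numpy as np
a=cv2.imread('pics/scenec.png');cv2.imwrite('pics/sc.png',a[:,:]);print(a.shape)"
```

```text
top 58 blue rect mm ((609.2575073242188, -159.61741638183594), (67.61129760742188, 210.20452880859375), 10.839259147644043) [[556.0, -63.0], [596.0, -269.0], [662.0, -256.0], [623.0, -50.0]]
pink 333 [ 0.601 -0.262  0.018] [ 0.635 -0.234  0.16 ] [0.03072395 0.12791849 0.15753155]
top 133 [ 0.6184 -0.2454  0.1544] ((619.1846923828125, -246.0558624267578), (32.65507507324219, 20.228300094604492), 10.260417938232422)
0.15449677207008228
scene 344 blue rect mm ((607.256591796875, -154.50437927246094), (69.5308837890625, 216.28878784179688), 10.741254806518555) [[553.0, -55.0], [593.0, -267.0], [662.0, -254.0], [621.0, -42.0]]
pink 427 [ 0.603 -0.26   0.008] [ 0.637 -0.232  0.16 ] [0.0222711  0.12014506 0.15704707]
top 155 [ 0.6211 -0.2433  0.1551] ((619.8794555664062, -243.48460388183594), (32.04939270019531, 18.40478515625), 7.903033256530762)
0.15538823378704436
(576, 672, 3)
```

View pics/scenec.png

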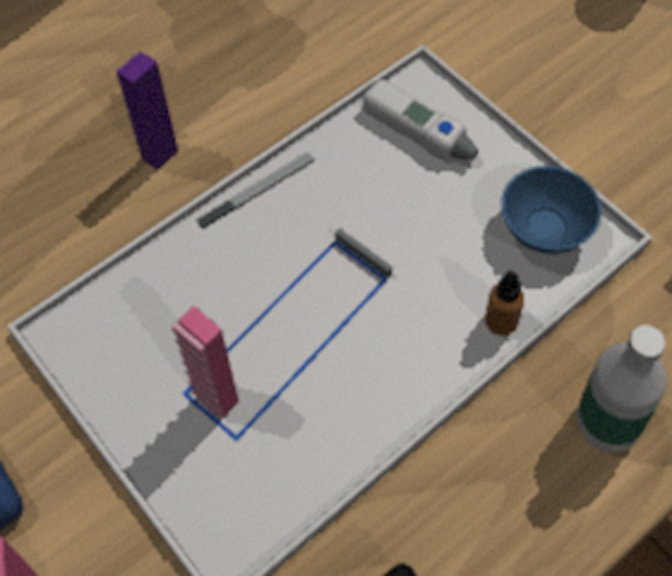

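Emit:
drive_tool:
  moves:
    - [[15, -6, 0], [0, 0, 0], 1]
    - [[30, -11.5, 0], [0, 0, 0], 1]
    - [[30, -11.5, 0], [0, 0, 0], 1]
    - [[30, -11.5, 0], [0, 0, 0], 1]
    - [[30, -11.5, 0], [0, 0, 0], 1]
    - [[30, -11.5, 0], [0, 0, 0], 1]
    - [[30, -11.5, 0], [0, 0, 0], 1]
    - [[30, -11.5, 0], [0, 0, 0], 1]
    - [[30, -11.5, 0], [0, 0, 0], 1]
    - [[30, -11.5, 0], [0, 0, 0], 1]
    - [[30, -11.5, 0], [0, 0, 0], 1]
    - [[30, -11.5, 0], [0, 0, 0], 1]
  newtons: 10

```text
time_s: 1.1
tool_pos: [0.4688, -0.4084, 0.2441]
tool_rot: [-180.0, 0.0, 15.1]
force: [0.3, 0.4, 0.4]
grip_width: 0.0151
grasp_force: 0.0
```

Emit:
drive_tool:
  moves:
    - [[26, -9, 0], [0, 0, 0], 1]
    - [[26, -9, 0], [0, 0, 0], 1]
    - [[26, -9, 0], [0, 0, 0], 1]
    - [[26, -9, 0], [0, 0, 0], 1]
    - [[26, -9, 0], [0, 0, 0], 1]
    - [[26, -9, 0], [0, 0, 0], 1]
    - [[28, -8, 0], [0, 0, 0], 1]
    - [[0, 0, 10], [0, 0, 0.04], 1]
    - [[0, 0, 25], [0, 0, 0.035], 1]
    - [[0, 0, 30], [0, 0, 0], 1]
    - [[0, 0, 27], [0, 0, 0], 1]
    - [[0, 0, 0], [0, 0, 0], 1]

```text
time_s: 2.1
tool_pos: [0.6255, -0.3003, 0.145]
tool_rot: [-179.6, 0.6, 10.8]
force: [-1.8, -0.2, -1.8]
grip_width: 0.0007
grasp_force: 0.0
```

```bash
cat > m.py <<'E'
from h import *
import sys
o=env.get_obs(); print(o["time_s"],o["tool_pos"].round(4),o["tool_rot"].round(2),o["force"].round(2))
A=np.array([0.6275,-0.2605]); ex=np.array([-.187,.982]); ey=np.array([-.982,-.187])
bay=lambda p:np.array([(p-A)@ex*1000-115,(p-A)@ey*1000])
print("tcp bay",bay(o["tool_pos"][:2]).round(1))
im,d,c=cam("scene"); hsv=cv2.cvtColor(im,cv2.COLOR_BGR2HSV); P=pts(c,d)
v,u=np.mgrid[:480,:640]
k=(u>215)&(u<345)&(v>250)&(v<385)&(hsv[...,0]>155)&(hsv[...,1]>60)&(d>0)
Q=P[k]; Q=Q[Q[:,2]>.002]; print("pink n",len(Q),"z",np.percentile(Q[:,2],[2,50,98]).round(3))
t=Q[Q[:,2]>np.percentile(Q[:,2],98)-.008]; B=np.array([bay(p) for p in t[:,:2]])
print("upper face bay x,y 2/98%",np.percentile(B,[2,98],axis=0).round(1).tolist(), "rect",cv2.minAreaRect(B.astype(np.float32)))
if len(sys.argv)>1: cv2.imwrite(f"pics/{sys.argv[1]}.png",cv2.resize(im[180:420,160:440],None,fx=2.4,fy=2.4,interpolation=cv2.INTER_CUBIC))
E
python3 m.py pre
```

```text
2.1 [ 0.6255 -0.3003  0.145 ] [-179.6     0.58   10.84] [-1.84 -0.23 -1.78]
tcp bay [-153.7    9.5]
pink n 580 z [0.015 0.1   0.293]
upper face bay x,y 2/98% [[-162.7, -29.5], [-110.0, -1.6]] rect ((-130.8450469970703, -23.329971313476562), (63.40328598022461, 27.78724479675293), 31.468332290649414)
```

View pics/pre.png

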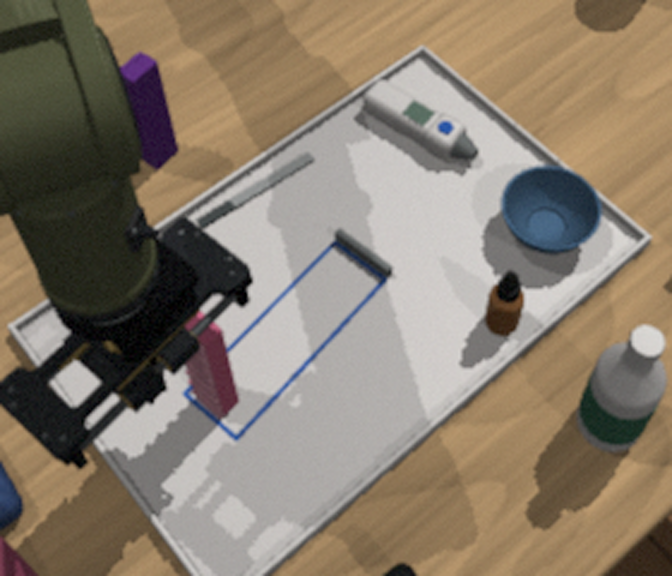

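The closed fingers are behind the lid side, clear of the organizer, which is still upright at crop (212,370). The tool sits about 5 mm off laterally, so I'll correct that and push.

Emit:
drive_tool:
  moves:
    - [[5, 0, -5], [0, 0, 0], 1]
    - [[0, 0, 0], [0, 0, 0], 1]
    - [[0, -6, 0], [0, 0, 0], 1]
    - [[0, -6, 0], [0, 0, 0], 1]
    - [[0, -5, 0], [0, 0, 0], 1]
    - [[0, -4, 0], [0, 0, 0], 1]
    - [[0, -4, 0], [0, 0, 0], 1]
    - [[0, -4, 0], [0, 0, 0], 1]
    - [[0, -4, 0], [0, 0, 0], 1]
    - [[0, -4, 0], [0, 0, 0], 1]
    - [[0, -4, 0], [0, 0, 0], 1]
    - [[0, 0, 0], [0, 0, 0], 1]

```text
time_s: 3.15
tool_pos: [0.6267, -0.2593, 0.1576]
tool_rot: [-180.0, -0.0, 10.9]
force: [-0.3, 0.4, 0.2]
grip_width: 0.0005
grasp_force: 0.1
```

```bash
python3 m.py push1
```

```text
3.15 [ 0.6267 -0.2593  0.1576] [-179.97   -0.     10.89] [-0.32  0.44  0.23]
tcp bay [-113.7    0.5]
pink n 538 z [0.013 0.086 0.315]
upper face bay x,y 2/98% [[-144.5, -36.0], [-91.9, -13.0]] rect ((-117.85182189941406, -26.32201385498047), (20.905485153198242, 56.57453918457031), 77.4742202758789)
```

View pics/push1.png

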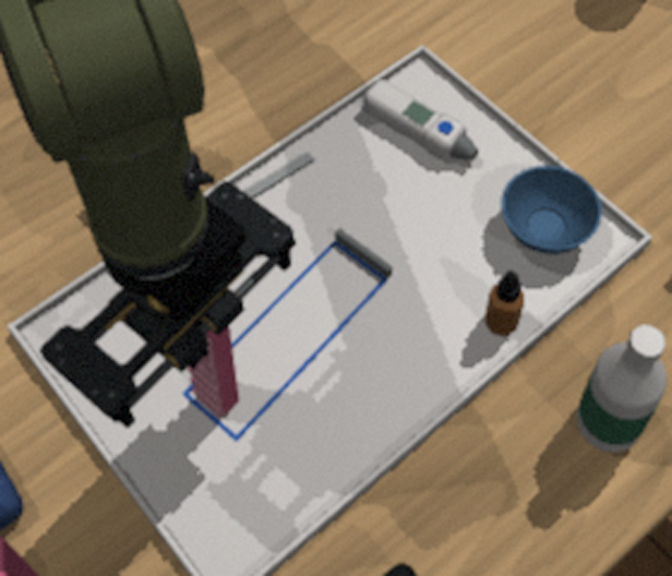

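The fingers are at the lid face and the organizer (crop 214,375) is beginning to lean, so I'll keep pushing.

Emit:
drive_tool:
  moves:
    - [[-1, -4, 0], [0, 0, 0], 1]
    - [[-1, -4, 0], [0, 0, 0], 1]
    - [[0, -4, 0], [0, 0, 0], 1]
    - [[0, -4, 0], [0, 0, 0], 1]
    - [[0, -4, 0], [0, 0, 0], 1]
    - [[0, -4, 0], [0, 0, 0], 1]
    - [[0, 0, 0], [0, 0, 0], 1]
    - [[0, 0, 0], [0, 0, 0], 1]
    - [[0, 0, 0], [0, 0, 0], 1]

```text
time_s: 3.95
tool_pos: [0.6202, -0.2376, 0.1576]
tool_rot: [180.0, 0.0, 10.8]
force: [0.3, -0.8, -0.4]
grip_width: -0.0
grasp_force: 0.0
```

```bash
python3 m.py push2
```

```text
3.95 [ 0.6202 -0.2376  0.1576] [179.98   0.    10.81] [ 0.33 -0.85 -0.4 ]
tcp bay [-91.1   2.9]
pink n 1134 z [0.007 0.032 0.304]
upper face bay x,y 2/98% [[-125.0, -34.4], [-48.6, -7.4]] rect ((-85.691650390625, -22.728235244750977), (25.08894920349121, 83.73822784423828), 84.23625183105469)
```

View pics/push2.png

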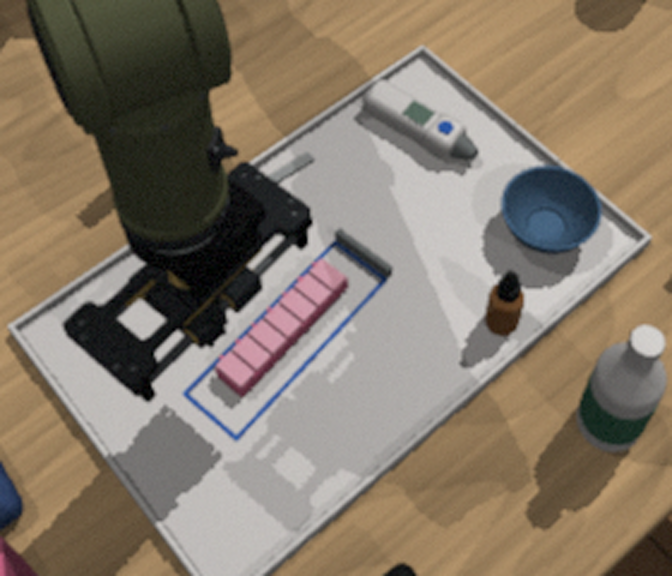

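It has fallen flat inside the outline, lids up, from crop (230,380) to (335,275). I'll back the fingers off behind the foot end and measure the organizer.

Emit:
drive_tool:
  moves:
    - [[0, 10, 0], [0, 0, 0], 1]
    - [[0, 20, 0], [0, 0, 0], 1]
    - [[0, 20, 0], [0, 0, 0], 1]
    - [[0, 0, 0], [0, 0, 0], 1]

```text
time_s: 4.33
tool_pos: [0.6287, -0.2937, 0.1572]
tool_rot: [179.8, 0.1, 10.4]
force: [-1.2, -2.0, -1.0]
grip_width: 0.0003
grasp_force: 0.0
```

```bash
cat > m2.py <<'E'
from h import *
import sys
o=env.get_obs(); A=np.array([0.6275,-0.2605]); ex=np.array([-.187,.982]); ey=np.array([-.982,-.187])
bay=lambda p:np.stack([(p-A)@ex*1000-115,(p-A)@ey*1000],-1)
print(o["time_s"],o["tool_pos"].round(4),"tcp bay",bay(o["tool_pos"][:2]).round(1),o["force"].round(1))
for n in ("scene","top"):
    im,d,c=cam(n); hsv=cv2.cvtColor(im,cv2.COLOR_BGR2HSV); P=pts(c,d); B=bay(P[...,:2])
    near=(B[...,0]>-125)&(B[...,0]<125)&(abs(B[...,1])<50)&(P[...,2]<.045)&(P[...,2]>.001)
    k=near&(hsv[...,0]>155)&(hsv[...,1]>60)&(d>0)
    t=k&(P[...,2]>.024)
    v,u=np.nonzero(t)
    R=bay(np.array([ray(c,a,b,.030)[:2] for a,b in zip(u,v)]))
    r=cv2.minAreaRect(R.astype(np.float32)); print(n,len(R),"z",np.median(P[t][:,2]).round(4),"rect",r,"ends",R.min(0).round(1),R.max(0).round(1))
    s=near&(hsv[...,1]<60)&(P[...,2]>.016)&(B[...,0]>80); 
    if s.sum()>3: print("stop",s.sum(),np.percentile(B[s],[3,97],axis=0).round(1).tolist())
    if len(sys.argv)>1 and n=="scene": cv2.imwrite(f"pics/{sys.argv[1]}.png",cv2.resize(im[180:420,160:440],None,fx=2.4,fy=2.4,interpolation=cv2.INTER_CUBIC))
E
python3 m2.py
```

```text
4.3333 [ 0.6287 -0.2937  0.1572] tcp bay [-147.8    5. ] [-1.2 -2.  -1. ]
scene 816 z 0.0305 rect ((-6.5355987548828125, 4.764432907104492), (36.24006271362305, 147.92074584960938), 88.82886505126953) ends [-80.5 -14.3] [67.2 22.8]
stop 107 [[98.2, -32.6], [106.5, 31.6]]
top 692 z 0.0296 rect ((-6.39617919921875, 6.299168586730957), (33.5188102722168, 146.0708770751953), 89.55217742919922) ends [-79.4 -11. ] [66.6 23.2]
stop 81 [[95.3, -32.7], [103.0, 30.4]]
```

Emit:
drive_tool:
  moves:
    - [[0, -13, 0], [0, 0, 0], 1]
    - [[0, -12, 10], [0, 0, 0], 1]
    - [[0, 0, 25], [0, 0, 0], 1]
    - [[0, 0, 25], [0, 0, 0], 1]
    - [[0, 0, 25], [0, 0, 0], 1]
    - [[0, 0, 20], [0, 0, 0], 1]
    - [[0, 0, 10], [0, 0, 0], 1]
    - [[0, 0, 5], [0, 0, 0], 1]
    - [[0, 0, 0], [0, 0, 0], 1]
    - [[0, 0, 0], [0, 0, 0], 1]

```text
time_s: 5.27
tool_pos: [0.6258, -0.2615, 0.0388]
tool_rot: [180.0, -0.1, 10.9]
force: [0.5, -0.1, 0.1]
grip_width: 0.0004
grasp_force: 0.0
```

```bash
python3 m2.py low
```

```text
5.2667 [ 0.6258 -0.2615  0.0388] tcp bay [-115.6    1.9] [ 0.5 -0.1  0.1]
scene 430 z 0.0306 rect ((-6.608970642089844, 4.375668525695801), (36.25699996948242, 147.58041381835938), 89.78682708740234) ends [-80.5 -13.8] [67.2 22.4]
stop 111 [[98.2, -33.3], [106.1, 32.6]]
top 506 z 0.0299 rect ((14.332977294921875, 6.13714599609375), (33.5188102722168, 105.88372802734375), 89.55217742919922) ends [-38.7 -10.7] [67.4 23.2]
stop 87 [[95.3, -32.9], [103.0, 31.9]]
```

View pics/low.png

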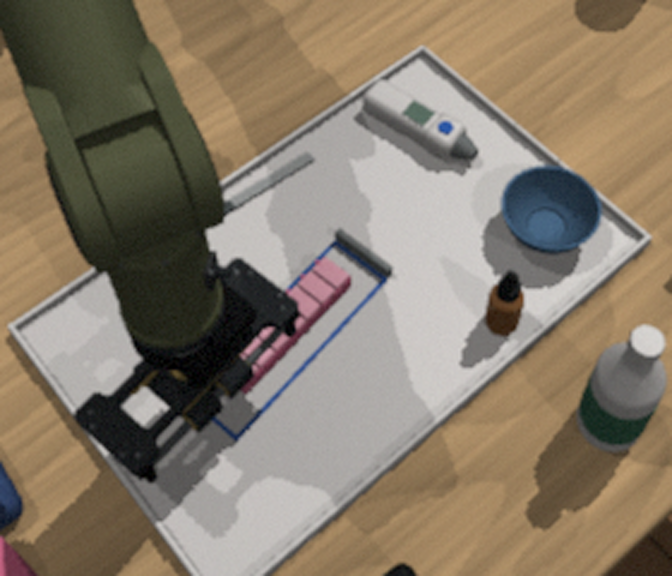

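The fingers are low behind the foot end, in line with the organizer, and nothing else is near them. I'll push in small steps.

Emit:
drive_tool:
  moves:
    - [[-3, 0, 3], [0, 0, 0], 1]
    - [[0, -6, 0], [0, 0, 0], 1]
    - [[0, -6, 0], [0, 0, 0], 1]
    - [[0, -4, 0], [0, 0, 0], 1]
    - [[0, -4, 0], [0, 0, 0], 1]
    - [[0, -4, 0], [0, 0, 0], 1]
    - [[0, -4, 0], [0, 0, 0], 1]
    - [[0, -4, 0], [0, 0, 0], 1]
    - [[0, -4, 0], [0, 0, 0], 1]
    - [[0, -4, 0], [0, 0, 0], 1]
    - [[0, -4, 0], [0, 0, 0], 1]
    - [[0, 0, 0], [0, 0, 0], 1]

```text
time_s: 6.37
tool_pos: [0.6137, -0.218, 0.0346]
tool_rot: [-180.0, 0.0, 10.9]
force: [-0.2, 0.3, 0.5]
grip_width: 0.0005
grasp_force: 0.0
```

```bash
python3 m2.py
```

```text
6.3667 [ 0.6137 -0.218   0.0346] tcp bay [-70.7   5.6] [-0.2  0.3  0.5]
scene 337 z 0.0306 rect ((11.195022583007812, 3.559819221496582), (149.54981994628906, 35.59798049926758), 0.7018090486526489) ends [-63.4 -14. ] [85.9 22.1]
stop 114 [[86.4, -32.3], [106.2, 32.8]]
top 355 z 0.0296 rect ((47.55338668823242, 6.985513687133789), (74.77581024169922, 33.794063568115234), 0.5178136229515076) ends [ 10.2 -10.2] [85.  23.7]
stop 83 [[88.8, -32.7], [102.9, 31.8]]
```

Emit:
drive_tool:
  moves:
    - [[0, -3, 0], [0, 0, 0], 1]
    - [[0, -3, 0], [0, 0, 0], 1]
    - [[0, -3, 0], [0, 0, 0], 1]
    - [[0, -2, 0], [0, 0, 0], 1]
    - [[0, 0, 0], [0, 0, 0], 1]
    - [[0, 0, 0], [0, 0, 0], 1]

```text
time_s: 6.97
tool_pos: [0.6116, -0.2081, 0.0345]
tool_rot: [-180.0, 0.0, 10.8]
force: [0.4, 0.2, 0.1]
grip_width: 0.0006
grasp_force: 0.0
```

Emit:
drive_tool:
  moves:
    - [[0, -1, 0], [0, 0, 0], 1]
    - [[0, -1, 0], [0, 0, 0], 1]
    - [[0, 0, 0], [0, 0, 0], 1]
    - [[0, 0, 0], [0, 0, 0], 1]

```text
time_s: 7.3
tool_pos: [0.6113, -0.2078, 0.0347]
tool_rot: [179.9, -0.0, 10.8]
force: [0.8, -3.9, -1.1]
grip_width: 0.0006
grasp_force: 1.9
```

The tool stalled with about 4 N, so the organizer is against the stop. I'll back off, lift and check.

Emit:
drive_tool:
  moves:
    - [[0, 2, 0], [0, 0, 0], 1]
    - [[0, 6, 0], [0, 0, 0], 1]
    - [[0, 15, 0], [0, 0, 0], 1]
    - [[0, 15, 0], [0, 0, 0], 1]
    - [[0, 5, -15], [0, 0, 0], 1]
    - [[0, 5, -30], [0, 0, 0], 1]
    - [[0, 0, -35], [0, 0, 0], 1]
    - [[0, 0, -35], [0, 0, 0], 1]
    - [[-30, 0, -20], [0, 0, 0], 1]
    - [[-35, 0, 0], [0, 0, 0], 1]
    - [[-35, 0, 0], [0, 0, 0], 1]
    - [[-30, 0, 0], [0, 0, 0], 1]

```text
time_s: 8.3
tool_pos: [0.4906, -0.2805, 0.1702]
tool_rot: [179.9, -0.0, 10.7]
force: [-0.5, -1.5, -0.1]
grip_width: 0.0009
grasp_force: 0.0
```

Emit:
drive_tool:
  moves:
    - [[-35, 20, 0], [0, 0, 0], 1]
    - [[-20, 20, 0], [0, 0, 0], 1]
    - [[0, 0, 0], [0, 0, 0], 1]
    - [[0, 0, 0], [0, 0, 0], 1]
    - [[0, 0, 0], [0, 0, 0], 1]

```text
time_s: 8.72
tool_pos: [0.4464, -0.3283, 0.1698]
tool_rot: [-180.0, -0.1, 10.8]
force: [-0.1, -0.4, -0.0]
grip_width: 0.0009
grasp_force: 0.0
```

```bash
python3 m2.py fin
```

```text
8.7167 [ 0.4464 -0.3283  0.1698] tcp bay [-147.8  190.5] [-0.1 -0.4 -0. ]
scene 744 z 0.0306 rect ((20.941795349121094, 5.486254692077637), (37.474151611328125, 147.43280029296875), 89.71660614013672) ends [-52.8 -13.6] [94.7 24.1]
stop 115 [[86.9, -32.2], [106.7, 32.8]]
top 703 z 0.0294 rect ((22.04632568359375, 6.67976188659668), (148.7962646484375, 33.30073928833008), 0.34583884477615356) ends [-52.3 -10.2] [96.4 23.3]
stop 79 [[89.3, -33.2], [102.9, 31.6]]
```

View pics/fin.png

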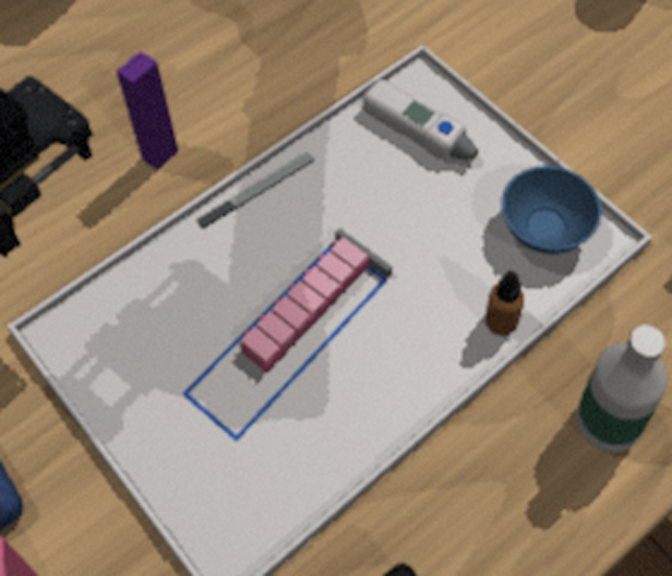

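The organizer lies against the stop at about (375,262), lids up inside the outline, and the other objects look unmoved. I'll zoom in once on the contact.

Run:
```python
from h import *
a,_,_=cam("scene"); b,_,_=cam("top")
A=cv2.resize(a[265:305,285:335],(400,320),interpolation=cv2.INTER_CUBIC); B=cv2.resize(b[200:240,335:385],(400,320),interpolation=cv2.INTER_CUBIC)
cv2.imwrite("pics/z.png",np.hstack([A,B]))
```

```text
(no output)
```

View pics/z.png

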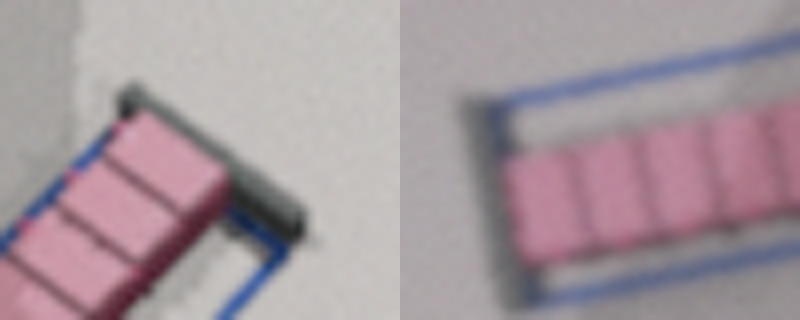

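Both views show the organizer's end flush against the bar (left pane near (180,150), right pane near (510,210)), with the outline clear on both sides.

```bash
python3 -c "
from cell import env
print(env.sign_off())"
```

```text
the job is handed in; nothing more can be done
None
```

The organizer was tipped onto its back, lids up inside the outline, and pushed until its end rested against the grey stop; nothing else looked disturbed in the final views, and the job was handed in at about 9 s on the robot's clock.

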